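# Take a valve from the back of a tilt bin and lay it in the inspection cradle

### The job

Tip the grey parts bin fully forward on its pivot, lift the blue-capped valve out of the back of it and lay the valve in the sloping green inspection cradle, foot down on the stop plate and lying fully home in the V. Then shut the bin fully again, leaving the black-capped valve and the fittings in it and everything else on the bench standing where it is.

Things in the scene. Friction and masses are not known exactly. Their poses are not given: they have to be found in the camera images.
- rack: Fixed rack carrying the tilting bin, base 200 x 236 mm. Origin on the bench below the middle of the pivot line; x points from the bin's front to its back (away from the robot, +-0.2 rad), y along the pivot, z up. A clear hood, underside 200 mm up on side rails (188 mm), covers x = +65 to +150 mm; shut, the valves' tops are 57 mm below it, so take them with the bin tipped forward.
- bin (a joint): Tilt of the bin about the pivot, rad: 0 = shut (floor level), grows as it tips forward towards the robot, stop at 0.60 (34 degrees). Stiff hinge (0.5 N m friction): it stays where left beyond about 0.4, and may fall shut from small angles. Pulling it open takes up to about 15 N at the handle.
- bin_hinge (a point): Middle of the pivot line, 32 mm above the rack's origin; fixed, axes as the rack's. The bin turns about y here: at tilt a, a point at (x, y, z) from the pivot with the bin shut comes to (x cos a - z sin a, y, x sin a + z cos a).
- bin_handle (a point): Middle of the bin's steel pull bar: round, 12 mm thick, 130 mm long along y, a sloping stub back down to the bin at each end (y = +-65 mm). With the bin shut it lies 45 mm in front of the front panel's face (39 mm free gap) and 92 mm above the pivot (24 mm above the panel's top edge). Axes turn with the bin.
- bin_floor (a point): Middle of the bin's rear compartment floor, from the pivot x +106, z +6 mm when shut; axes turn with the bin, z its own up. Grey bin 138 deep x 206 mm wide, 6 mm walls, front panel 68, rear wall 60 mm high. A divider 66 mm high, 26 to 30 mm in front, leaves a rear compartment 52 x 194 mm where two valves stand about 90 mm apart; tipped, they lean up to 10 degrees on the divider.
- valve: The wanted valve: round, 105 mm tall, 0.13 to 0.21 kg. Origin at the centre of its underside, z along its axis to the cap. Aluminium body 44 mm in diameter to 52 mm, blue ring to 60 mm, blue cap 36 mm in diameter from 60 to 105 mm, by which to grip it. Its turn about its axis does not matter. Stands left or right in the bin's rear compartment.
- valve_old: The other valve, same shape with a black cap and dark ring; stays in the bin, standing in the rear compartment.
- elbow: Steel elbow fitting, 62 mm long, lying in the bin's front compartment; it slides there as the bin tips and stays in the bin. Origin at its underside.
- seal_box: Closed yellow seal box 45 x 60 x 30 mm in the bin's front compartment; it slides there as the bin tips and stays in the bin. Origin at its underside.
- cradle: Fixed inspection cradle on a dark 160 x 110 mm base plate, about 115 mm high, origin on its underside, 10 mm nearer the robot than its centre. A green 90-degree V trough leans 0.50 rad (29 degrees) from vertical, its upper end towards -x of its own frame (towards the robot, +-0.25 rad), the open side of the V facing up and to +x.
- cradle_seat (a point): Where the centre of the valve's underside rests, on the black stop plate (60 x 60 mm) at the trough's lower end; 50 mm in +x of the cradle's origin, 55 mm up. Its z runs up along a seated valve's axis (29 degrees from vertical, towards the robot), its x out of the open side of the V. The trough is 50 mm long from the plate and touches the 44 mm body; the cap stands free beyond it.
- bottle: Bystander: amber bottle 48 mm in diameter, 170 mm tall, origin at its underside.
- gauge: Bystander: round pressure gauge on a foot 70 x 80 mm, 145 mm tall, origin at its underside.
- canister: Bystander: clear jar with white lid, 76 mm in diameter, 120 mm tall, origin at its underside.
- screwdriver: Bystander: red screwdriver 190 mm long, lying on the bench.
- spanner: Bystander: steel spanner 180 mm long, lying on the bench.
- cup: Bystander: white cup 72 mm in diameter, 85 mm tall, origin at its underside.
Mind the look-alikes: they are no part of the job. Several things have the shape of the elbow; the one meant has the colours described above.

How it is judged:
On the way, in this order (a step that is already met when the one before it is completed fails the run):
1. the bin is tipped forward with the valves in it (value of joint bin above 0.52 rad and z of valve in the frame of bin_floor between -0.03 and 0.06 m and x of valve in the frame of bin_floor between -0.12 and 0.04 m and y of valve in the frame of bin_floor between -0.11 and 0.11 m), for 0.2 s.
2. the blue-capped valve is lifted clear of the tipped bin (value of joint bin above 0.35 rad and distance between valve and bin_floor above 0.12 m), for 0.1 s.
At the end, for the whole second after the job is handed in: The blue-capped valve lies still in the cradle, foot within 8 mm of the seat, axis within 0.12 rad of the trough, cap up; bin shut (below 0.05 rad); the black-capped valve stands in the bin (within 0.25 rad of vertical); elbow and seal box are in the bin (distance between valve and cradle_seat below 0.008 m and angle between the z axis of valve and the z axis of cradle_seat, either way round below 0.12 rad and angle between valve's own z axis and vertical below 0.75 rad and linear speed of valve below 0.02 m/s and value of joint bin below 0.05 rad and angle between valve_old's own z axis and vertical below 0.25 rad and z of valve_old in the frame of bin_floor between -0.03 and 0.06 m and x of valve_old in the frame of bin_floor between -0.12 and 0.04 m and y of valve_old in the frame of bin_floor between -0.11 and 0.11 m and z of elbow in the frame of bin_floor between -0.03 and 0.06 m and x of elbow in the frame of bin_floor between -0.12 and 0.04 m and y of elbow in the frame of bin_floor between -0.11 and 0.11 m and z of seal_box in the frame of bin_floor between -0.03 and 0.06 m and x of seal_box in the frame of bin_floor between -0.12 and 0.04 m and y of seal_box in the frame of bin_floor between -0.11 and 0.11 m); the robot touches nothing.
It fails at once if a bystander on the bench is pushed more than 25 mm or knocked over (distance of any of bottle, gauge, canister, screwdriver, spanner, cup from where it was at the start of the episode above 0.025 m or angle between any of bottle, gauge, canister, cup's own z axis and vertical above 0.5 rad).
It fails at once if the black-capped valve, the elbow or the seal box comes out of the bin (not (z of valve_old in the frame of bin_floor between -0.03 and 0.06 m and x of valve_old in the frame of bin_floor between -0.12 and 0.04 m and y of valve_old in the frame of bin_floor between -0.11 and 0.11 m) or not (z of elbow in the frame of bin_floor between -0.03 and 0.06 m and x of elbow in the frame of bin_floor between -0.12 and 0.04 m and y of elbow in the frame of bin_floor between -0.11 and 0.11 m) or not (z of seal_box in the frame of bin_floor between -0.03 and 0.06 m and x of seal_box in the frame of bin_floor between -0.12 and 0.04 m and y of seal_box in the frame of bin_floor between -0.11 and 0.11 m)).
It also fails if it takes over 70 s, if anything falls off the work surface, if the arm or the gripper's body presses on something with over 40 N, if the wrist force passes 120 N, or if a joint passes its speed limit or range.

### The arm

A 6-joint arm with a two-finger parallel gripper is mounted at the origin on the work surface. World frame = base frame: x ahead of the robot, y to its left, z up, the work surface at z = 0. Lengths are in m, angles in rad, forces in N, time in s.
With the tool pointing down it reaches from about 0.35 to 0.875 m from the base axis. Payload 4.2 kg.
Tool frame: the origin (TCP) lies on the centre line of the jaws, within the pads' length; the fingertips stand 22 mm ahead of it and the grasp point (between the pads) lies 3 mm ahead of it; z points along the fingers, y is the line along which they close (so a half turn about z gives the same grasp; the last joint's range is limited). The gripper opens to 85 mm and grips with 20 to 120 N. Pads are 22 mm wide; open, the fingers measure 114 mm over their backs; the gripper's body (76 mm by 85 mm) begins 54 mm behind the grasp point. The pads swing forward as they close: fully open they stand 13 mm farther back than shut.
Start: joints at [1.443, 0.385, 0.008, 0, -1.194, -0.259], TCP at [0.236, 0.579, 0.222] pointing down, gripper open.
Joint ranges: [-3.14, 3.14], [-1.21, 2.06], [-1.07, 1.41], [-3.16, 2.05], [-2.99, -0.16], [-3.1, 3.1]. Speed limits (rad/s): [2.79, 2.79, 3.14, 3.14, 3.14, 3.14].

### API

Orientations are given as a unit quaternion [w, x, y, z].
In Python, from rig import ctrl gives the robot as it stands.
- The arm moves only by the tool play_rows, never from a script. Its argument "deltas" is a list that holds one entry, the list of rows, each a list of 5 numbers: the opening, from -1 (shut) to 1 (fully open), then the shift along the tool's x, y, z scaled (see below), then the turn about the tool's z scaled (see below). A call has exactly 10 rows; each row is the pose to reach, as a shift and turn from the pose commanded when the call began, along the tool's axes at that moment; what a row does not reach only later rows make up. The controller multiplies each number of a shift by 0.2 m and each number of a turn by 90 degrees. A row lasts 1/10 s, in which the tool goes at most 50 mm and 8.59 degrees, less where a joint would pass 70% of its speed; a pose out of reach is approached as far as the arm can. A call with a number of a shift or a turn outside -1 to 1 is refused whole. A call with a gripper value outside its range is refused whole. The fingers move at their own pace and stop on an object; "force" is the grip in N (left out, the last holds). Time passes only in rows, so rows that repeat a pose let the fingers close, or fill a call up. It gives the time, the measured TCP pose, the force, the opening and the grip force at its end, in the units of the state.
- ctrl.observe(): the state, without advancing time (a new reading comes with each control period).
- ctrl.snapshot(name): name is "scene" or "side" or "wrist"; returns (picture, depth): 400x640x3 uint8, blue, green, red; 400x640 float32, m along the optical axis (not along the pixel's ray), 0 where there is no reading.
- ctrl.camera_info(name): a dict with "K" (3x3 intrinsics, pixels), "R" (3x3) and "t" (3): a world point X has camera coordinates R X + t; the wrist camera has in their place "T_tool_cam" (4x4, takes a point from camera to tool coordinates, whose origin is the TCP and whose axes are the flange's). Camera axes: x right, y down, z forward; pixel columns grow to the right and rows downward; lengths in m; the calibration is good to about 2 mm. The wrist camera is an equidistant fisheye: a pixel r from the principal point sees the ray r / f radians off the axis. A picture is of the moment at which its call begins: read the wrist's pose just before it. camera_info takes no time and is no camera call.
- ctrl.finish_job(): hands the job in; it is judged then, once.
Trained networks look in the newest picture that a camera, given by its name, has taken for a name from the list of things; names that differ only in an ending like _2 or _b are one class to them, and where a whole thing is asked for, a point or a joint stands for the part that bears it (a point fixed in the world has none). Each returns a list of dicts, best first, with "p" (0 to 1); they miss things now and then, are a little off and sometimes report something else, mostly with a low value. They report only what shows in the picture. A call takes as long as a camera call. They do not tell look-alikes from the thing itself.
- ctrl.recognise(query, camera): "location" ([x, y, z] in m, in the coordinates of the camera as it stood for that picture, good to about 4 mm: the middle of the surface that is visible of it).
- ctrl.cut_out(query, camera): "mask" (400x640 bool, what is visible of it).
- ctrl.pinpoint(query, camera): "location" ([x, y, z] in m, in the coordinates of the camera as it stood for that picture, good to about 4 mm: a listed point, or the origin of a listed thing).
The state is a dict: "t": time; "qpos": joint angles; "joint_velocities": joint speeds; "joint_torque": joint torques, N m; "tool_pos": TCP position; "eef_rot": TCP orientation; "contact_force": force on the tool from outside, world axes, zero at the start; "wrist_torque": the same for the moment, N m; "gripper_width": opening from 0.0 (shut) to 1.0 (fully open); "finger_force": force on a finger pad.
Only numpy, scipy, OpenCV 4.12 (cv2) and the standard library are available. Lean on these libraries where they do the work, as an engineer would, in place of code of your own. Each camera call takes 0.05 s, during which the arm holds its last target. There are 200 camera calls.

## Working session

There is one attempt and no reset: what is moved stays moved. The work goes in short steps, Python scripts to look and compute and a tool call to move; the robot and the scene stay as the last step left them, time stands still between calls to the robot, and variables do not carry over. Pictures are saved under pics/ and viewed, at most 12 in all, crops included, and the job is handed in when it is done.

Besides the shell and the picture viewer there is one more tool, called after "Emit:" in YAML: its name, and indented under it one key for each argument. play_rows: Moves the arm, as the interface text tells. Its arguments: {"type":"object","properties":{"deltas":{"type":"array","items":{"type":"array","items":{"type":"array","items":{"type":"number"}}}},"force":{"type":"number"}},"required":["deltas"]}

```bash
ls; mkdir -p pics
cat > h.py <<'E'
import numpy as np, cv2
from scipy.spatial.transform import Rotation as Ro
from rig import ctrl
def pose():
    s=ctrl.observe(); q=s['eef_rot']; return np.array(s['tool_pos']),Ro.from_quat([q[1],q[2],q[3],q[0]]).as_matrix(),s
def world(cam,p,ps=None):
    c=ctrl.camera_info(cam); p=np.asarray(p,float)
    if cam=='wrist':
        T=np.array(c['T_tool_cam']); P,R,_=ps
        return (p@T[:3,:3].T+T[:3,3])@R.T+P
    return (p-np.array(c['t']))@np.array(c['R'])
def find(names,cam,ps=None,f='pinpoint'):
    for n in names:
        for d in getattr(ctrl,f)(n,cam)[:3]:
            print(cam,f,n,round(d['p'],2),world(cam,d['location'],ps).round(3))
def cloud(cam,depth,mask=None):
    c=ctrl.camera_info(cam);K=np.array(c['K'])
    m=depth>0
    if mask is not None:m&=mask
    v,u=np.nonzero(m);z=depth[m]
    return world(cam,np.stack([(u-K[0,2])/K[0,0]*z,(v-K[1,2])/K[1,1]*z,z],1)),u,v
E
python3 - <<'E'
from h import *
P,R,s=pose();print(s['t'],P,R.round(2),s['gripper_width'])
for c in('scene','side'):
    im,d=ctrl.snapshot(c);cv2.imwrite(f'pics/{c}0.png',im);np.save(f'{c}0.npy',d)
    find(['rack','bin_handle','bin_hinge','bin_floor','valve','cradle','cradle_seat'],c)
find(['bottle','gauge','canister','screwdriver','spanner','cup'],'scene')
E
```

```text
pics
0.0 [0.23551385 0.57826158 0.22092062] [[ 0.93 -0.38 -0.  ]
 [-0.38 -0.93 -0.  ]
 [ 0.    0.   -1.  ]] 1.0012862332931556
scene pinpoint rack 0.87 [ 0.548 -0.205  0.002]
scene pinpoint bin_handle 0.74 [ 0.502 -0.211  0.125]
scene pinpoint bin_hinge 0.87 [ 0.552 -0.2    0.032]
scene pinpoint bin_floor 0.7 [ 0.66  -0.182  0.035]
scene pinpoint bin_floor 0.3 [ 0.556 -0.198  0.028]
scene pinpoint valve 0.8 [ 0.65  -0.135  0.038]
scene pinpoint cradle 0.9 [0.519 0.199 0.   ]
side pinpoint rack 0.91 [ 0.55  -0.198 -0.002]
side pinpoint rack 0.19 [ 0.65  -0.137  0.039]
side pinpoint bin_handle 0.64 [ 0.419 -0.016 -0.001]
side pinpoint bin_hinge 0.82 [ 0.552 -0.202  0.034]
side pinpoint bin_floor 0.61 [ 0.658 -0.18   0.038]
side pinpoint valve 0.59 [ 0.649 -0.135  0.037]
side pinpoint cradle 0.78 [ 0.52   0.202 -0.001]
side pinpoint cradle_seat 0.74 [0.325 0.425 0.001]
scene pinpoint bottle 0.8 [ 0.422 -0.011  0.001]
scene pinpoint gauge 0.78 [0.552 0.433 0.003]
scene pinpoint canister 0.72 [ 0.584 -0.459 -0.001]
scene pinpoint screwdriver 0.48 [ 0.608 -0.008 -0.001]
scene pinpoint spanner 0.75 [ 0.55  -0.198  0.   ]
scene pinpoint spanner 0.69 [0.327 0.423 0.001]
scene pinpoint cup 0.9 [ 0.305 -0.4    0.004]
```

View pics/scene0.png

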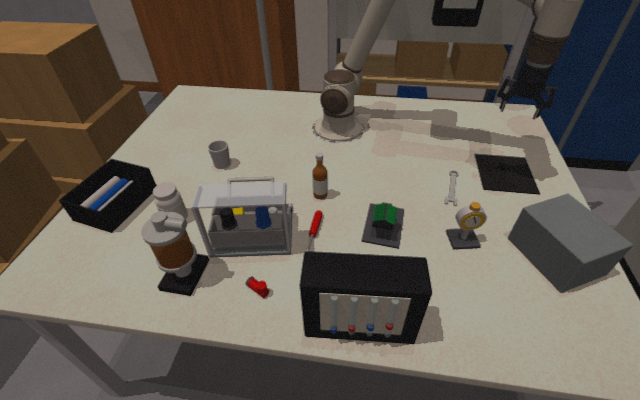

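View pics/side0.png

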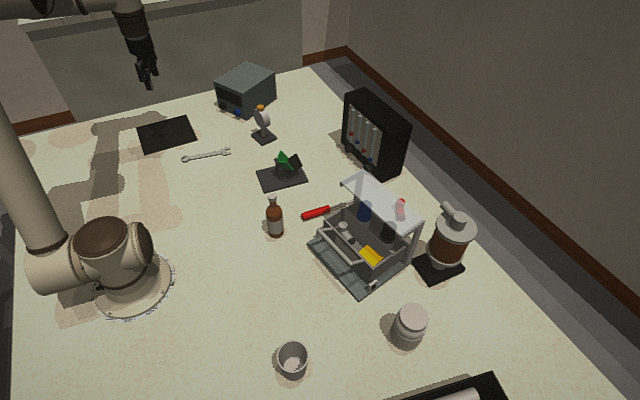

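Run:
```python
from h import *
from scipy.spatial import cKDTree
# cap of valve (blue), green cradle by colour
for c in('scene','side'):
    im=cv2.imread(f'pics/{c}0.png');d=np.load(f'{c}0.npy')
    hsv=cv2.cvtColor(im,cv2.COLOR_BGR2HSV)
    for nm,lo,hi in(('blue',(100,110,40),(130,255,255)),('green',(40,80,40),(85,255,255))):
        m=cv2.inRange(hsv,lo,hi)>0
        X,u,v=cloud(c,d,m)
        print(c,nm,len(X),X.mean(0).round(3),np.percentile(X,[2,98],axis=0).round(3).tolist(),int(u.mean()),int(v.mean()))
    X,u,v=cloud(c,d)
    # handle bar: above bench in front of the bin
    k=(X[:,2]>.112)&(X[:,2]<.14)&(X[:,0]>.45)&(X[:,0]<.535)&(X[:,1]>-.32)&(X[:,1]<-.1)
    Y=X[k]
    if len(Y)>20:
        a=np.polyfit(Y[:,1],Y[:,0],1);print('bar',len(Y),a,Y.mean(0).round(3),Y.min(0).round(3),Y.max(0).round(3))
```

```text
scene blue 12884 [-0.809  1.287 -0.177] [[-1.102, -0.679, -0.639], [0.653, 1.768, 0.259]] 572 91
scene green 370 [0.544 0.198 0.07 ] [[0.52, 0.166, 0.044], [0.565, 0.229, 0.094]] 384 212
bar 196 [-0.18619735  0.47396327] [ 0.513 -0.211  0.127] [ 0.496 -0.279  0.119] [ 0.533 -0.142  0.133]
side blue 195 [0.627 0.02  0.101] [[0.497, -0.156, 0.024], [0.812, 0.595, 0.146]] 338 187
side green 163 [0.542 0.196 0.076] [[0.521, 0.165, 0.05], [0.564, 0.225, 0.096]] 284 161
bar 252 [-0.15051685  0.47823289] [ 0.51  -0.212  0.128] [ 0.493 -0.281  0.113] [ 0.534 -0.14   0.134]
```

The scene camera looks back at the robot. The rack is at about (265,215), with the blue cap at (263,217) and the black one at (228,217); the cradle is at (384,222) and the bottle at (320,178). In the side view the bar runs (322,232)-(362,265), the blue cap is at (365,210), and the cradle is at (284,165). The measured bar (0.507,-0.209,0.124) and a rack yaw of about 0.17 agree with the sizes given.

Emit:
play_rows:
  deltas:
    - [[-0.1, 0.09, 0.1, -0.02, 0.065], [-0.1, 0.18, 0.2, -0.04, 0.13], [-0.1, 0.26, 0.3, -0.06, 0.195], [-0.1, 0.35, 0.4, -0.08, 0.26], [-0.1, 0.44, 0.5, -0.1, 0.325], [-0.1, 0.53, 0.6, -0.12, 0.39], [-0.1, 0.61, 0.7, -0.14, 0.455], [-0.1, 0.7, 0.8, -0.16, 0.52], [-0.1, 0.79, 0.9, -0.18, 0.585], [-0.1, 0.875, 1.0, -0.2, 0.644]]
  force: 50

```text
t: 2.1
tool_pos: [0.3226, 0.3265, 0.2624]
eef_rot: [-0.0, 0.764, -0.645, -0.0]
contact_force: [0.1, -0.5, 0.1]
gripper_width: 0.448
finger_force: 0.0
```

Emit:
play_rows:
  deltas:
    - [[-0.1, 0.1, -0.015, 0, 0], [-0.1, 0.2, -0.03, 0, 0], [-0.1, 0.3, -0.045, 0, 0], [-0.1, 0.4, -0.06, 0, 0], [-0.1, 0.5, -0.075, 0, 0], [-0.1, 0.6, -0.09, 0, 0], [-0.1, 0.7, -0.105, 0, 0], [-0.1, 0.8, -0.12, 0, 0], [-0.1, 0.9, -0.135, 0, 0], [-0.1, 0.93, -0.15, 0, 0]]

```text
t: 3.1
tool_pos: [0.3839, 0.1482, 0.2623]
eef_rot: [-0.0, 0.765, -0.644, 0.0]
contact_force: [0.2, 0.0, -0.7]
gripper_width: 0.454
finger_force: 0.0
```

Emit:
play_rows:
  deltas:
    - [[-0.1, 0.1, -0.015, 0, 0], [-0.1, 0.2, -0.03, 0, 0], [-0.1, 0.3, -0.045, 0, 0], [-0.1, 0.4, -0.06, 0, 0], [-0.1, 0.5, -0.075, 0, 0], [-0.1, 0.6, -0.09, 0, 0], [-0.1, 0.7, -0.105, 0, 0], [-0.1, 0.8, -0.12, 0, 0], [-0.1, 0.9, -0.135, 0, 0], [-0.1, 0.93, -0.15, 0, 0]]

```text
t: 4.1
tool_pos: [0.4458, -0.0295, 0.262]
eef_rot: [-0.0, 0.765, -0.644, 0.0]
contact_force: [-0.4, -0.5, 0.0]
gripper_width: 0.449
finger_force: 0.0
```

Emit:
play_rows:
  deltas:
    - [[-0.1, 0.1, -0.015, 0, 0], [-0.1, 0.2, -0.03, 0, 0], [-0.1, 0.3, -0.045, 0, 0], [-0.1, 0.4, -0.06, 0, 0], [-0.1, 0.5, -0.075, 0, 0], [-0.1, 0.6, -0.09, 0, 0], [-0.1, 0.7, -0.105, 0, 0], [-0.1, 0.8, -0.12, 0, 0], [-0.1, 0.9, -0.135, 0, 0], [-0.1, 0.93, -0.15, 0, 0]]

```text
t: 5.1
tool_pos: [0.5074, -0.2075, 0.2617]
eef_rot: [0.0, 0.765, -0.644, -0.0]
contact_force: [-0.6, 0.5, -0.2]
gripper_width: 0.45
finger_force: 0.0
```

Run:
```python
from h import *
ps=pose();im,d=ctrl.snapshot('wrist');cv2.imwrite('pics/w1.png',im);print(ps[0],ps[2]['qpos'])
find(['bin_handle','rack','bin_hinge','valve','bin_floor'],'wrist',ps)
```

```text
[ 0.50743146 -0.20749241  0.2616744 ] [-9.23287135e-02  2.27472024e-01 -1.16608746e-01  8.53977417e-05
 -1.22695778e+00  2.63529373e-01]
wrist pinpoint bin_handle 0.93 [ 0.507 -0.213  0.125]
wrist pinpoint bin_handle 0.23 [ 0.611 -0.008 -0.001]
wrist pinpoint rack 0.96 [ 0.549 -0.2    0.001]
wrist pinpoint bin_hinge 0.67 [ 0.552 -0.2    0.029]
wrist pinpoint valve 0.8 [ 0.651 -0.137  0.038]
wrist pinpoint valve 0.65 [ 0.605 -0.248  0.037]
wrist pinpoint bin_floor 0.94 [ 0.657 -0.18   0.039]
```

View pics/w1.png

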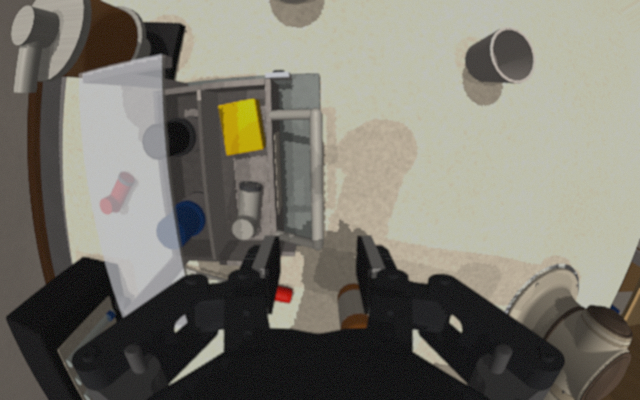

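The wrist picture shows the bar at about (318,175), square to the closing line, and the blue cap at (185,222). All estimates agree, so I'm going down on the bar.

Emit:
play_rows:
  deltas:
    - [[-0.1, 0, 0, 0.1, 0], [-0.1, 0, 0, 0.2, 0], [-0.1, 0, 0, 0.3, 0], [-0.1, 0, 0, 0.4, 0], [-0.1, 0, 0, 0.5, 0], [-0.1, 0, 0, 0.6, 0], [-0.1, 0, 0, 0.67, 0], [-0.8, 0, 0, 0.67, 0], [-1, 0, 0, 0.67, 0], [-1, 0, 0, 0.67, 0]]
  force: 50

```text
t: 6.4
tool_pos: [0.5076, -0.2066, 0.1293]
eef_rot: [-0.001, 0.766, -0.643, 0.001]
contact_force: [0.5, -0.1, 0.8]
gripper_width: 0.001
finger_force: 0.0
```

Run:
```python
from h import *
ps=pose();im,d=ctrl.snapshot('wrist');print(ps[0],ps[2]['gripper_width'],ps[2]['finger_force'])
find(['bin_handle','bin_hinge'],'wrist',ps)
im2,d2=ctrl.snapshot('side');cv2.imwrite('pics/c2.png',np.hstack([im[:, 60:460],cv2.resize(im2[120:320,270:470],(400,400))]))
find(['bin_handle'],'side')
```

```text
[ 0.50756119 -0.20660909  0.12927409] 0.0006004708261148104 0.0
wrist pinpoint bin_handle 0.97 [ 0.507 -0.212  0.126]
wrist pinpoint bin_hinge 0.8 [ 0.553 -0.199  0.031]
side pinpoint bin_handle 0.82 [ 0.508 -0.214  0.125]
```

View pics/c2.png

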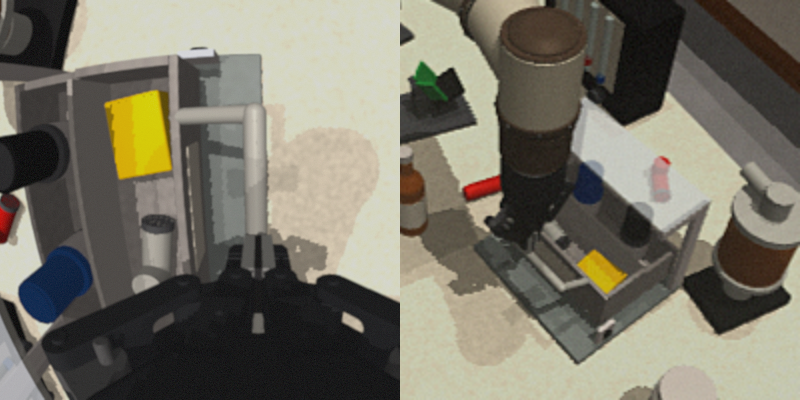

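Emit:
play_rows:
  deltas:
    - [[-1, 0, 0.02, 0.0, 0], [-1, 0, 0.03, 0.005, 0], [-1, 0, 0.04, 0.01, 0], [-1, 0, 0.05, 0.012, 0], [-1, 0, 0.06, 0.015, 0], [-1, 0, 0.07, 0.02, 0], [-1, 0, 0.08, 0.025, 0], [-1, 0, 0.1, 0.03, 0], [-1, 0, 0.1, 0.03, 0], [-1, 0, 0.1, 0.03, 0]]

```text
t: 7.65
tool_pos: [0.487, -0.2102, 0.1221]
eef_rot: [-0.0, 0.765, -0.644, 0.0]
contact_force: [-0.4, 0.3, 0.7]
gripper_width: -0.002
finger_force: 0.0
```

Run:
```python
from h import *
ps=pose();im,d=ctrl.snapshot('wrist');print(ps[0],ps[2]['gripper_width'],ps[2]['contact_force'],ps[2]['wrist_torque'])
find(['bin_handle','valve'],'wrist',ps)
```

```text
[ 0.48702555 -0.21018295  0.12207409] -0.0017802415530590251 [-0.38664809  0.2598437   0.71780862] [-0.00375185  0.03103526 -0.0116767 ]
wrist pinpoint bin_handle 0.66 [ 0.509 -0.212  0.128]
```

```bash
cat >> h.py <<'E'
def wcloud(d,ps):
    K=np.array(ctrl.camera_info('wrist')['K']);v,u=np.nonzero(d>0);z=d[v,u]
    x=(u-K[0,2])/K[0,0];y=(v-K[1,2])/K[1,1];th=np.hypot(x,y);k=np.where(th>1e-6,np.tan(th)/np.maximum(th,1e-6),1)
    g=th<1.3
    return world('wrist',np.stack([x*k*z,y*k*z,z],1)[g],ps),u[g],v[g]
E
python3 - <<'E'
from h import *
ps=pose();im,d=ctrl.snapshot('wrist');cv2.imwrite('pics/w3.png',im)
P,R,s=ps;print(P,s['gripper_width'],ctrl.camera_info('wrist')['T_tool_cam'].round(3) if hasattr(ctrl.camera_info('wrist')['T_tool_cam'],'round') else ctrl.camera_info('wrist'))
X,u,v=wcloud(d,ps)
T=(X-P)@R
k=(abs(T[:,0])<.03)&(abs(T[:,1])<.03)&(T[:,2]>-.03)&(T[:,2]<.04)
h=np.histogram(T[k,2],bins=np.arange(-.03,.041,.005));print(h[0])
for a in range(-30,40,5):
    j=k&(T[:,2]>a/1000)&(T[:,2]<=(a+5)/1000)
    if j.sum():print(a,j.sum(),np.percentile(T[j,:2],[5,95],axis=0).round(3).tolist(),u[j].min(),u[j].max(),v[j].min(),v[j].max())
b=(X[:,2]>.1)&(X[:,2]<.14)&(abs(X[:,0]-.505)<.035)&(X[:,1]<-.235)&(X[:,1]>-.27)
print('bar',b.sum(),X[b].mean(0).round(3),np.percentile(X[b],[5,95],axis=0).round(3).tolist())
E
```

```text
[ 0.48720149 -0.21013626  0.12207963] -0.0012133544371198271 [[-0.    -0.963 -0.271  0.069]
 [ 1.    -0.    -0.    -0.   ]
 [ 0.    -0.271  0.963 -0.153]
 [ 0.     0.     0.     1.   ]]
[ 277  269  162   20 1642  145    0    0    0    0    0    0    0    0]
-30 277 [[0.007, -0.012], [0.012, 0.012]] 287 349 243 257
-25 269 [[0.007, -0.012], [0.012, 0.012]] 288 346 239 252
-20 162 [[0.007, -0.011], [0.012, 0.01]] 292 343 235 247
-15 20 [[0.001, -0.021], [0.011, 0.006]] 275 331 233 268
-10 1642 [[-0.013, -0.026], [0.028, -0.017]] 263 287 193 282
-5 145 [[-0.015, -0.028], [0.029, -0.016]] 263 288 192 275
bar 1927 [ 0.518 -0.254  0.129] [[0.51, -0.269, 0.121], [0.533, -0.237, 0.131]]
```

View pics/w3.png

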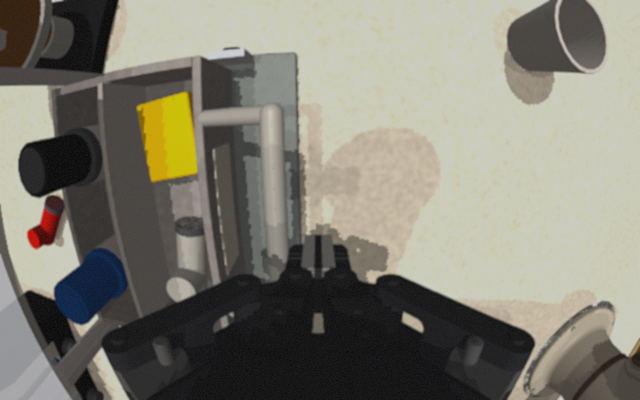

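Useful find: in the picture and the depth the shut fingertips end about 17 mm behind the reported TCP, at about (318,235), not 22 mm ahead. So they closed above the bar at (272,190). I'll go about 37 mm deeper than the nominal figures say.

Emit:
play_rows:
  deltas:
    - [[-0.1, 0, 0.0, -0.1, 0], [-0.1, 0, -0.05, -0.15, 0], [-0.1, 0, -0.1, -0.15, 0], [-0.1, 0, -0.1, -0.15, 0], [-0.1, 0, -0.1, -0.05, 0], [-0.1, 0, -0.1, 0.05, 0], [-0.1, 0, -0.1, 0.1, 0], [-0.1, 0, -0.1, 0.16, 0], [-0.1, 0, -0.1, 0.16, 0], [-0.1, 0, -0.1, 0.16, 0]]

```text
t: 8.85
tool_pos: [0.507, -0.2068, 0.0901]
eef_rot: [0.0, 0.765, -0.644, 0.0]
contact_force: [0.5, -0.0, 0.7]
gripper_width: 0.452
finger_force: 0.0
```

Emit:
play_rows:
  deltas:
    - [[-0.5, 0, 0, 0, 0], [-0.8, 0, 0, 0, 0], [-1, 0, 0, 0, 0], [-1, 0, 0, 0, 0], [-1, 0, 0, 0, 0], [-1, 0, 0, 0, 0], [-1, 0, 0, 0, 0], [-1, 0, 0, 0, 0], [-1, 0, 0, 0, 0], [-1, 0, 0, 0, 0]]

```text
t: 9.85
tool_pos: [0.5087, -0.2067, 0.091]
eef_rot: [-0.001, 0.766, -0.643, 0.002]
contact_force: [4.1, 2.8, 1.6]
gripper_width: 0.123
finger_force: 48.8
```

Emit:
play_rows:
  deltas:
    - [[-1, 0, 0.014, 0.007, 0], [-1, 0, 0.027, 0.014, 0], [-1, 0, 0.041, 0.022, 0], [-1, 0, 0.054, 0.031, 0], [-1, 0, 0.066, 0.04, 0], [-1, 0, 0.079, 0.049, 0], [-1, 0, 0.091, 0.058, 0], [-1, 0, 0.103, 0.067, 0], [-1, 0, 0.115, 0.077, 0], [-1, 0, 0.126, 0.087, 0]]

```text
t: 10.85
tool_pos: [0.4883, -0.2107, 0.0763]
eef_rot: [-0.004, 0.766, -0.643, 0.006]
contact_force: [6.9, 7.9, 11.3]
gripper_width: 0.127
finger_force: 51.1
```

Emit:
play_rows:
  deltas:
    - [[-1, 0, 0.013, 0.013, 0], [-1, 0, 0.026, 0.026, 0], [-1, 0, 0.038, 0.04, 0], [-1, 0, 0.05, 0.055, 0], [-1, 0, 0.062, 0.07, 0], [-1, 0, 0.074, 0.085, 0], [-1, 0, 0.086, 0.105, 0], [-1, 0, 0.098, 0.125, 0], [-1, 0, 0.11, 0.14, 0], [-1, 0, 0.11, 0.145, 0]]

```text
t: 11.85
tool_pos: [0.4656, -0.2149, 0.0466]
eef_rot: [-0.003, 0.766, -0.643, 0.005]
contact_force: [7.5, 3.1, -0.7]
gripper_width: 0.125
finger_force: 52.3
```

Run:
```python
from h import *
ps=pose();im,d=ctrl.snapshot('wrist');print(ps[0],ps[2]['contact_force'])
find(['bin_handle','valve'],'wrist',ps)
im2,d2=ctrl.snapshot('side')
find(['bin_handle','valve'],'side')
```

```text
[ 0.46564947 -0.21489396  0.04655449] [ 7.45596312  3.05342487 -0.71352554]
wrist pinpoint bin_handle 0.62 [ 0.466 -0.218  0.084]
wrist pinpoint valve 0.62 [ 0.628 -0.143  0.097]
side pinpoint bin_handle 0.61 [ 0.467 -0.224  0.08 ]
side pinpoint valve 0.59 [ 0.626 -0.142  0.1  ]
```

Emit:
play_rows:
  deltas:
    - [[-0.3, 0, 0, 0, 0], [-0.1, 0, 0, 0, 0], [-0.1, 0, 0, 0, 0], [-0.1, 0, 0, -0.1, 0], [-0.1, 0, 0, -0.22, 0], [-0.1, 0, 0, -0.35, 0], [-0.1, 0, 0, -0.5, -0.09], [0.1, 0, 0, -0.65, -0.18], [0.3, 0, 0, -0.8, -0.27], [0.4, 0, 0, -0.92, -0.36]]

```text
t: 13.15
tool_pos: [0.4593, -0.2151, 0.2288]
eef_rot: [0.0, 0.916, -0.402, -0.0]
contact_force: [0.5, -0.0, 0.2]
gripper_width: 0.698
finger_force: 0.0
```

Emit:
play_rows:
  deltas:
    - [[0.4, 0.015, -0.06, 0, -0.08], [0.4, 0.03, -0.13, 0, -0.16], [0.4, 0.045, -0.2, 0, -0.24], [0.4, 0.06, -0.27, 0, -0.32], [0.4, 0.075, -0.34, 0, -0.4], [0.4, 0.09, -0.41, 0, -0.48], [0.4, 0.11, -0.48, 0, -0.56], [0.4, 0.13, -0.55, 0, -0.635], [0.4, 0.144, -0.62, 0, -0.635], [0.4, 0.144, -0.62, 0, -0.635]]

```text
t: 14.15
tool_pos: [0.5719, -0.1522, 0.2266]
eef_rot: [-0.0, 0.997, 0.081, -0.001]
contact_force: [0.3, 0.4, 0.1]
gripper_width: 0.7
finger_force: 0.0
```

Run:
```python
from h import *
ps=pose();im,d=ctrl.snapshot('wrist');cv2.imwrite('pics/w4.png',im);P,R,s=ps;print(P,R.round(3)[:,0],s['qpos'])
find(['valve','bin_handle'],'wrist',ps)
X,u,v=wcloud(d,ps);hsv=cv2.cvtColor(im,cv2.COLOR_BGR2HSV)
m=(cv2.inRange(hsv,(100,110,30),(130,255,255))>0)[v,u]&(np.hypot(X[:,0]-.58,X[:,1]+.15)<.08)&(X[:,2]>.1)
B=X[m];print(len(B),B.mean(0).round(3),np.percentile(B,[1,99],axis=0).round(3).tolist())
np.save('B.npy',B)
# cylinder radius 18 fit: point c, axis dir in rack xz plane etc
from scipy.optimize import least_squares
def f(p):
    c=np.array([p[0],p[1],.17]);a=np.array([p[2],p[3],1]);a/=np.linalg.norm(a);w=B-c;t=w@a
    r=np.linalg.norm(w-t[:,None]*a,axis=1);return r-.018
# side points only: exclude flat top with robust loss
r=least_squares(f,[.57,-.15,-.7,-.12],loss='soft_l1',f_scale=.002);print(r.x.round(3),np.median(abs(f(r.x))).round(4))
ps=pose();print((np.abs(f(r.x))<.003).mean())
```

```text
[ 0.57186587 -0.15217443  0.22656141] [ 0.987  0.162 -0.002] [ 1.33467364e-02  3.26170678e-01 -6.84181740e-02 -2.39943946e-05
 -1.17817921e+00  1.72012822e+00]
wrist pinpoint valve 0.32 [ 0.415 -0.012 -0.001]
wrist pinpoint bin_handle 0.83 [ 0.462 -0.22   0.084]
3329 [ 0.58  -0.149  0.176] [[0.553, -0.167, 0.147], [0.6, -0.129, 0.191]]
[ 0.569 -0.151 -0.863 -0.161] 0.0007
0.8020426554520877
```

View pics/w4.png

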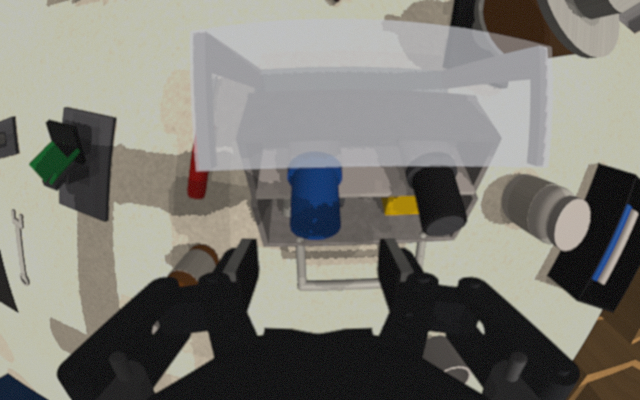

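The blue cap at (315,200) lies between the open fingers, leaning 41°, with its axis in the rack's x-z plane as expected. Going down on it.

Emit:
play_rows:
  deltas:
    - [[0.4, 0, 0, 0.08, 0], [0.4, 0, 0, 0.16, 0], [0.4, 0, 0, 0.24, 0], [0.4, 0, 0, 0.32, 0], [0.4, 0, 0, 0.4, 0], [0.4, 0, -0.01, 0.46, 0], [0.4, 0, -0.01, 0.5, 0], [0.4, 0, -0.01, 0.5, 0], [0.4, 0, -0.01, 0.5, 0], [0.4, 0, -0.01, 0.5, 0]]
  force: 100

```text
t: 15.3
tool_pos: [0.5716, -0.1508, 0.1285]
eef_rot: [0.0, 0.997, 0.082, 0.001]
contact_force: [0.2, -0.1, 0.3]
gripper_width: 0.705
finger_force: 0.0
```

Emit:
play_rows:
  deltas:
    - [[0.1, 0, 0, 0, 0], [-0.1, 0, 0, 0, 0], [-0.3, 0, 0, 0, 0], [-0.6, 0, 0, 0, 0], [-1, 0, 0, 0, 0], [-1, 0, 0, 0, 0], [-1, 0, 0, 0, 0], [-1, 0, 0, 0, 0], [-1, 0, 0, 0, 0], [-1, 0, 0, 0, 0]]

```text
t: 16.3
tool_pos: [0.5714, -0.1506, 0.1282]
eef_rot: [0.0, 0.997, 0.082, 0.001]
contact_force: [0.4, 2.8, 5.0]
gripper_width: 0.405
finger_force: 98.8
```

Emit:
play_rows:
  deltas:
    - [[-1, -0.015, 0, -0.017, 0], [-1, -0.05, 0, -0.057, 0], [-1, -0.09, 0, -0.102, 0], [-1, -0.13, 0, -0.147, 0], [-1, -0.17, 0, -0.193, 0], [-1, -0.21, 0, -0.239, 0], [-1, -0.25, 0, -0.284, 0], [-1, -0.3, 0, -0.34, 0], [-1, -0.33, 0, -0.45, 0], [-1, -0.35, 0, -0.56, 0]]

```text
t: 17.3
tool_pos: [0.4997, -0.1625, 0.2396]
eef_rot: [-0.0, 0.997, 0.082, -0.002]
contact_force: [0.7, 0.3, -2.2]
gripper_width: 0.394
finger_force: 99.3
```

Run:
```python
from h import *
ps=pose();im,d=ctrl.snapshot('wrist');P,R,s=ps;print(P,s['gripper_width'],s['contact_force'])
im2,d2=ctrl.snapshot('side');cv2.imwrite('pics/s5.png',np.hstack([im[:,120:520],cv2.resize(im2[100:300,230:430],(400,400))]))
find(['valve'],'wrist',ps);find(['valve','bin_handle','cradle_seat','cradle'],'side')
sc,d3=ctrl.snapshot('scene');find(['valve','bin_handle','cradle_seat'],'scene')
# cradle geometry: green faces
for c,i,dd in(('side',im2,d2),('scene',sc,d3)):
    hsv=cv2.cvtColor(i,cv2.COLOR_BGR2HSV);X,u,v=cloud(c,dd,cv2.inRange(hsv,(40,80,30),(85,255,255))>0)
    k=np.hypot(X[:,0]-.54,X[:,1]-.2)<.07;np.save(c+'_g.npy',X[k]);print(k.sum())
    Y,u,v=cloud(c,dd);k=(np.hypot(Y[:,0]-.535,Y[:,1]-.2)<.12)&(Y[:,2]>.003)&(Y[:,2]<.025)
    r=cv2.minAreaRect(Y[k][:,:2].astype(np.float32)*1000);print('base',r)
```

```text
[ 0.49970939 -0.16246569  0.23964613] 0.39408136411777084 [ 0.68261701  0.26340296 -2.1724603 ]
wrist pinpoint valve 0.62 [ 0.558 -0.15   0.208]
wrist pinpoint valve 0.61 [ 0.304 -0.399  0.   ]
side pinpoint valve 0.6 [ 0.554 -0.153  0.215]
side pinpoint bin_handle 0.93 [ 0.465 -0.221  0.082]
side pinpoint bin_handle 0.7 [ 0.517  0.205 -0.001]
side pinpoint cradle 0.58 [ 0.518  0.201 -0.001]
side pinpoint cradle 0.41 [ 0.419 -0.014  0.002]
scene pinpoint valve 0.75 [ 0.555 -0.155  0.208]
scene pinpoint valve 0.37 [ 0.552 -0.203  0.001]
scene pinpoint bin_handle 0.64 [ 0.462 -0.221  0.084]
scene pinpoint cradle_seat 0.71 [ 0.52   0.201 -0.001]
168
base ((520.4362182617188, 202.01254272460938), (230.6504669189453, 209.0020294189453), 80.13676452636719)
380
base ((530.8247680664062, 198.51763916015625), (225.9580535888672, 233.06214904785156), 2.972432851791382)
```

View pics/s5.png

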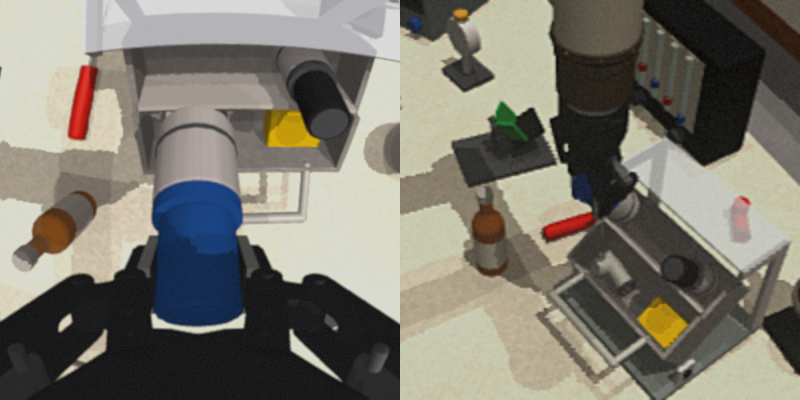

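Held by the cap, with the foot at (0.556,-0.153,0.209). The fit in the tool's frame is sound. The bin stays tipped and the black valve, box and elbow are inside. Next I need the cradle's yaw from the first scene picture's dark base plate.

Run:
```python
from h import *
for c in('scene','side'):
    im=cv2.imread(f'pics/{c}0.png');d=np.load(f'{c}0.npy')
    X,u,v=cloud(c,d);g=im.max(2)[v,u]
    k=(abs(X[:,0]-.53)<.11)&(abs(X[:,1]-.2)<.09)&(g<95)&(X[:,2]<.02)&(X[:,2]>-.01)
    m=np.zeros(im.shape[:2],np.uint8);m[v[k],u[k]]=255
    n,l,st,_=cv2.connectedComponentsWithStats(m);j=1+st[1:,4].argmax()
    kk=k&(l[v,u]==j);Y=X[kk]
    r=cv2.minAreaRect(Y[:,:2].astype(np.float32)*1000);print(c,kk.sum(),Y[:,2].mean().round(4),r)
    G=np.load(c+'_g.npy');
    # normals of green faces: 2-plane kmeans via RANSAC
    rng=np.random.default_rng(0);rest=G
    for _ in range(3):
        best=None
        for i in range(400):
            a,b,e=rest[rng.choice(len(rest),3,False)];nn=np.cross(b-a,e-a);L=np.linalg.norm(nn)
            if L<1e-6:continue
            nn/=L;q=abs((rest-a)@nn)<.0025
            if best is None or q.sum()>best.sum():best=q
        A=rest[best];mu=A.mean(0);nn=np.linalg.svd(A-mu)[2][2];nn*=np.sign(nn[2]);print(' plane',len(A),mu.round(3),nn.round(2),np.ptp(A,axis=0).round(3));rest=rest[~best]
        if len(rest)<20:break
```

```text
scene 880 0.0105 ((533.3482666015625, 200.68336486816406), (108.6359634399414, 160.18003845214844), 84.14176940917969)
 plane 164 [0.543 0.181 0.07 ] [0.68 0.63 0.37] [0.045 0.034 0.056]
 plane 158 [0.547 0.214 0.07 ] [ 0.53 -0.77  0.35] [0.047 0.033 0.055]
 plane 22 [0.552 0.205 0.071] [ 0.77 -0.11  0.62] [0.036 0.065 0.042]
side 805 0.0099 ((529.9359741210938, 199.52801513671875), (115.1506576538086, 158.35867309570312), 83.51338958740234)
 plane 70 [0.54  0.178 0.072] [0.7  0.64 0.32] [0.042 0.029 0.05 ]
 plane 62 [0.546 0.216 0.075] [ 0.58 -0.72  0.38] [0.044 0.034 0.056]
 plane 19 [0.546 0.185 0.079] [0.84 0.15 0.52] [0.032 0.055 0.041]
```

Emit:
play_rows:
  deltas:
    - [[-1, 0.0, 0, -0.1, 0], [-1, 0, -0.05, -0.2, 0], [-1, 0, -0.15, -0.25, 0], [-1, 0.02, -0.27, -0.27, 0], [-1, 0.04, -0.4, -0.27, 0], [-1, 0.06, -0.52, -0.27, 0], [-1, 0.08, -0.64, -0.27, 0], [-1, 0.1, -0.76, -0.27, 0], [-1, 0.12, -0.88, -0.27, 0], [-1, 0.14, -1.0, -0.27, 0]]

```text
t: 18.85
tool_pos: [0.4967, 0.0407, 0.2933]
eef_rot: [0.0, 0.997, 0.082, -0.0]
contact_force: [-0.8, -0.9, -1.0]
gripper_width: 0.402
finger_force: 99.4
```

```bash
cat > tilt.py <<'E'
from h import *
from scipy.optimize import least_squares
ps=pose();im,d=ctrl.snapshot('wrist');P,R,s=ps
X,u,v=wcloud(d,ps);T=(X-P)@R
hsv=cv2.cvtColor(im,cv2.COLOR_BGR2HSV)[v,u]
blue=(hsv[:,0]>100)&(hsv[:,0]<130)&(hsv[:,1]>110)
reg=(abs(T[:,1])<.024)&(T[:,0]>-.05)&(T[:,0]<.09)&(T[:,2]>-.09)&(T[:,2]<.09)
def ax(p): # line in tool xz plane with y offset
    a=np.array([np.sin(p[1]),p[3],np.cos(p[1])]);return a/np.linalg.norm(a)
def fit(Q,rad,x0):
    def f(p):
        c=np.array([p[0],p[2],-.04]);a=ax(p);w=Q-c;t=w@a
        return np.linalg.norm(w-t[:,None]*a,axis=1)-rad(t)
    r=least_squares(f,x0,loss='soft_l1',f_scale=.0015);return r.x,np.median(abs(f(r.x)))
B=T[reg&blue];x,e=fit(B,lambda t:.018,[0,.6,0,0]);print('cap',len(B),x.round(3),e)
# ring at 52..60 and grey body
G=T[reg&~blue&(T[:,2]>-.03)&(hsv[:,2]>60)];y,e2=fit(G,lambda t:.022,list(x));print('body',len(G),y.round(3),e2)
a=ax(y);c=np.array([y[0],y[2],-.04])
t=(G-c)@a;print('foot end t',np.percentile(t,[95,99,99.8]).round(4),'tilt',np.arccos(a[2]).round(3))
F=c+a*np.percentile(t,99);print('foot tool',F.round(4),'world',(P+R@F).round(4),'P',P.round(4))
print('cap top t',np.percentile((B-c)@a,[.5,2]).round(4))
E
python3 tilt.py
python3 - <<'E'
from h import *
ps=pose();find(['valve','cradle','cradle_seat'],'wrist',ps)
E
```

```text
cap 11508 [-0.     0.741  0.    -0.012] 0.000808516003306425
body 6246 [-0.     0.68   0.001 -0.018] 0.0003046053526646053
foot end t [0.0848 0.0879 0.0894] tilt 0.68
foot tool [ 0.0548 -0.001   0.0283] world [0.5505 0.0507 0.265 ] P [0.4967 0.0407 0.2933]
cap top t [-0.0163 -0.0162]
wrist pinpoint valve 0.85 [0.556 0.052 0.261]
wrist pinpoint cradle 0.8 [ 0.52   0.206 -0.   ]
```

Emit:
play_rows:
  deltas:
    - [[-1, 0.04, -0.1, 0.0, 0.03], [-1, 0.1, -0.22, 0.0, 0.06], [-1, 0.16, -0.35, 0.05, 0.1], [-1, 0.22, -0.48, 0.12, 0.14], [-1, 0.28, -0.6, 0.2, 0.17], [-1, 0.34, -0.7, 0.28, 0.17], [-1, 0.34, -0.735, 0.36, 0.17], [-1, 0.34, -0.735, 0.44, 0.17], [-1, 0.34, -0.735, 0.5, 0.17], [-1, 0.34, -0.735, 0.5, 0.17]]

```text
t: 20.05
tool_pos: [0.539, 0.1944, 0.1915]
eef_rot: [0.001, 0.999, -0.052, -0.002]
contact_force: [-0.7, -0.2, -1.8]
gripper_width: 0.403
finger_force: 99.8
```

Emit:
play_rows:
  deltas:
    - [[-1, 0, 0, 0, 0], [-1, 0, 0, 0, 0], [-1, 0, 0, 0, 0], [-1, 0, 0, 0, 0], [-1, 0, 0, 0, 0], [-1, 0, 0, 0, 0], [-1, 0, 0, 0, 0], [-1, 0, 0, 0, 0], [-1, 0, 0, 0, 0], [-1, 0, 0, 0, 0]]
  force: 20

```text
t: 21.05
tool_pos: [0.5398, 0.1958, 0.1936]
eef_rot: [0.0, 0.999, -0.051, -0.0]
contact_force: [-0.8, 0.5, -1.7]
gripper_width: 0.404
finger_force: 99.8
```

```bash
python3 tilt.py; python3 -c "
from h import *
ps=pose();print(ps[1].round(3)[:,0],ps[2]['finger_force']);find(['valve','cradle','cradle_seat'],'wrist',ps)"
```

```text
cap 11569 [-0.     0.741  0.    -0.016] 0.000811745867109321
body 6105 [-0.     0.679  0.001 -0.017] 0.00030419079715609046
foot end t [0.0848 0.0881 0.0892] tilt 0.679
foot tool [ 0.055  -0.0009  0.0286] world [0.5946 0.1911 0.1651] P [0.5398 0.1958 0.1936]
cap top t [-0.0164 -0.0162]
[ 0.995 -0.102 -0.   ] 99.75825548171997
wrist pinpoint valve 0.77 [0.6   0.191 0.162]
```

Emit:
play_rows:
  deltas:
    - [[-0.5, 0, 0, 0, 0], [-0.5, 0, 0, 0, 0], [-0.5, 0, 0, 0, 0], [-0.5, 0, 0, 0, 0], [-0.5, 0, 0, 0, 0], [-0.5, 0, 0, 0, 0], [-0.5, 0, 0, 0, 0], [-0.5, 0, 0, 0, 0], [-0.5, 0, 0, 0, 0], [-0.5, 0, 0, 0, 0]]
  force: 20

```text
t: 22.25
tool_pos: [0.5399, 0.1958, 0.1936]
eef_rot: [0.0, 0.999, -0.051, 0.0]
contact_force: [-0.1, 0.3, -1.1]
gripper_width: 0.402
finger_force: 99.8
```

```bash
python3 tilt.py
```

```text
cap 11581 [-0.     0.741  0.    -0.015] 0.0008085831517075578
body 6106 [-0.     0.679  0.001 -0.016] 0.0003042798876203897
foot end t [0.0848 0.0882 0.0891] tilt 0.679
foot tool [ 0.0551 -0.0009  0.0287] world [0.5948 0.1911 0.165 ] P [0.5399 0.1958 0.1936]
cap top t [-0.0164 -0.0162]
```

Emit:
play_rows:
  deltas:
    - [[-1, 0, 0, 0.06, 0], [-1, 0, 0, 0.12, 0], [-1, 0, 0, 0.18, 0], [-1, 0, 0, 0.24, 0], [-1, 0, 0, 0.3, 0], [-1, 0, 0, 0.35, 0], [-1, -0.03, 0, 0.39, 0], [-1, -0.06, 0, 0.43, 0], [-1, -0.08, 0, 0.46, 0], [-1, -0.08, 0, 0.47, 0]]

```text
t: 23.3
tool_pos: [0.5229, 0.1974, 0.099]
eef_rot: [0.0, 0.999, -0.051, -0.001]
contact_force: [0.6, 0.7, -2.1]
gripper_width: 0.403
finger_force: 99.8
```

```bash
python3 tilt.py
python3 - <<'E'
from h import *
ps=pose();print(ps[2]['contact_force'])
im=ctrl.snapshot('wrist')[0];a,da=ctrl.snapshot('side');b,db=ctrl.snapshot('scene')
find(['valve'],'side');find(['valve'],'scene')
cv2.imwrite('pics/p6.png',np.hstack([im[80:400,200:440],cv2.resize(a[110:210,240:330],(288,320)),cv2.resize(b[150:250,340:425],(272,320))]))
E
```

```text
cap 11602 [-0.     0.741  0.    -0.013] 0.0008129157014783485
body 6958 [-0.001  0.69   0.    -0.009] 0.0003770570941750064
foot end t [0.152  0.1544 0.1552] tilt 0.691
foot tool [ 0.0971 -0.0012  0.079 ] world [0.6196 0.1886 0.0199] P [0.5229 0.1974 0.099 ]
cap top t [-0.0158 -0.0156]
[ 0.946481   -0.15171406 -1.46203253]
side pinpoint valve 0.65 [0.582 0.192 0.067]
scene pinpoint valve 0.82 [0.581 0.191 0.068]
```

View pics/p6.png

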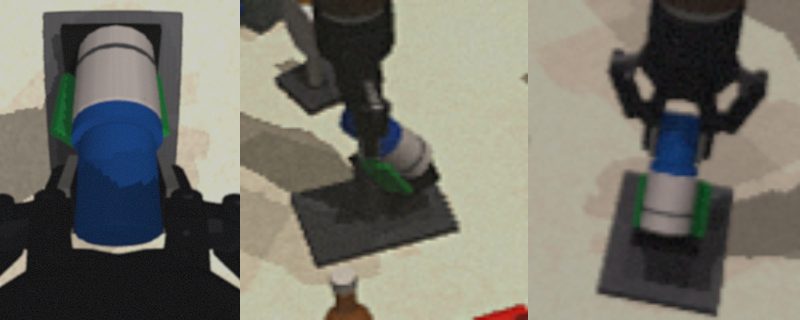

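The valve is centred over the V, between the green flanges in all three views and about 3 mm to the right. I'll shift it slightly and let go gently.

Emit:
play_rows:
  deltas:
    - [[-1, -0.005, -0.015, 0.01, 0], [-1, -0.01, -0.015, 0.022, 0], [-1, -0.01, -0.015, 0.022, 0], [-0.18, -0.01, -0.015, 0.022, 0], [-0.16, -0.01, -0.015, 0.022, 0], [-0.14, -0.01, -0.015, 0.022, 0], [-0.12, -0.01, -0.015, 0.022, 0], [-0.1, -0.01, -0.015, 0.022, 0], [-0.08, -0.01, -0.015, 0.022, 0], [-0.06, -0.01, -0.015, 0.022, 0]]

```text
t: 24.6
tool_pos: [0.5223, 0.2007, 0.0953]
eef_rot: [-0.0, 0.999, -0.051, 0.0]
contact_force: [0.8, 0.3, 0.3]
gripper_width: 0.471
finger_force: 0.0
```

```bash
cat > fitw.py <<'E'
from h import *
from scipy.optimize import least_squares
ps=pose();im,d=ctrl.snapshot('wrist');P,R,s=ps;print(P,s['gripper_width'],s['finger_force'])
X,u,v=wcloud(d,ps);hsv=cv2.cvtColor(im,cv2.COLOR_BGR2HSV)[v,u]
S=np.array([.5695,.195,.055]);Z=np.array([-.4768,.0503,.8776]);Y=np.array([.105,.9945,0]);Xd=np.cross(Y,Z)
Q=(X-S)@np.array([Xd,Y,Z]).T
blue=(hsv[:,0]>100)&(hsv[:,0]<130)&(hsv[:,1]>110);grey=(hsv[:,1]<60)&(hsv[:,2]>70)
inr=(abs(Q[:,0])<.04)&(abs(Q[:,1])<.03)&(Q[:,2]>-.01)&(Q[:,2]<.13)
for nm,m,r in(('body',grey&inr,.022),('cap',blue&inr&(Q[:,2]>.065),.018)):
    B=Q[m]
    if len(B)<50:continue
    def f(p):
        a=np.array([p[2],p[3],1]);a/=np.linalg.norm(a);w=B-[p[0],p[1],.0];t=w@a;return np.linalg.norm(w-t[:,None]*a,axis=1)-r
    o=least_squares(f,[0,0,0,0],loss='soft_l1',f_scale=.0015).x
    print(nm,len(B),'foot xy',o[:2].round(4),'slopes',o[2:].round(3),'z',np.percentile(B[:,2],[1,99]).round(3),np.median(abs(f(o))).round(4))
for c in('wrist',):find(['valve'],c,ps)
a,da=ctrl.snapshot('side');b,db=ctrl.snapshot('scene');find(['valve'],'side');find(['valve'],'scene')
cv2.imwrite('pics/p7.png',np.hstack([im[80:400,200:440],cv2.resize(a[110:210,240:330],(288,320)),cv2.resize(b[150:250,340:425],(272,320))]))
E
python3 fitw.py
```

```text
[0.52232715 0.20070093 0.09531352] 0.4712612117971492 0.0
body 5533 foot xy [0.0023 0.0035] slopes [-0.021 -0.039] z [0.002 0.127] 0.0007
cap 9307 foot xy [0.0062 0.0032] slopes [-0.101 -0.026] z [0.066 0.109] 0.0005
wrist pinpoint valve 0.95 [0.572 0.198 0.059]
side pinpoint valve 0.68 [0.572 0.197 0.054]
scene pinpoint valve 0.7 [0.571 0.196 0.058]
```

View pics/p7.png

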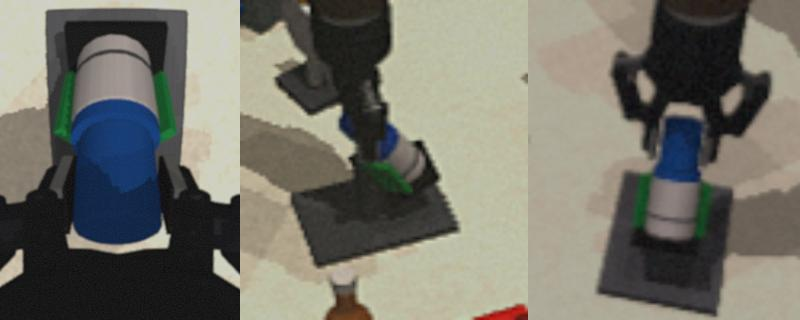

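Emit:
play_rows:
  deltas:
    - [[0.1, 0, 0, 0, 0], [0.3, 0, 0, 0, 0], [0.4, 0, 0, 0, 0], [0.4, 0, 0, -0.05, 0], [0.4, 0, 0, -0.15, 0], [0.4, 0, 0, -0.3, 0], [0.4, 0, 0, -0.45, 0], [0.4, 0, 0, -0.6, 0], [0.4, 0, 0, -0.75, 0], [0.4, 0, 0, -0.75, 0]]

```text
t: 25.9
tool_pos: [0.5246, 0.2017, 0.2513]
eef_rot: [-0.003, 0.999, -0.051, 0.005]
contact_force: [-0.1, 0.2, 1.1]
gripper_width: 0.7
finger_force: 0.0
```

```bash
python3 fitw.py
python3 - <<'E'
from h import *
ps=pose();im,d=ctrl.snapshot('wrist');X,u,v=wcloud(d,ps);hsv=cv2.cvtColor(im,cv2.COLOR_BGR2HSV)[v,u]
# green flange planes from wrist view
m=(hsv[:,0]>40)&(hsv[:,0]<85)&(hsv[:,1]>80)&(np.hypot(X[:,0]-.55,X[:,1]-.2)<.08);G=X[m];print(len(G),G.mean(0).round(4),np.percentile(G,[1,99],axis=0).round(3).tolist())
find(['bin_handle','valve_old','elbow','seal_box'],'wrist',ps)
E
```

```text
[0.52461683 0.20173381 0.25126776] 0.6999635613499172 0.0
body 1206 foot xy [0.0037 0.0032] slopes [-0.068 -0.028] z [0.001 0.056] 0.0003
cap 2060 foot xy [0.0064 0.0027] slopes [-0.105 -0.021] z [0.066 0.109] 0.0007
wrist pinpoint valve 0.74 [0.573 0.196 0.056]
side pinpoint valve 0.51 [0.572 0.199 0.056]
side pinpoint valve 0.48 [ 0.522  0.203 -0.001]
scene pinpoint valve 0.95 [0.575 0.197 0.056]
1164 [0.5417 0.1998 0.1987] [[0.51, 0.14, 0.011], [0.569, 0.26, 0.358]]
wrist pinpoint bin_handle 0.73 [ 0.465 -0.22   0.084]
wrist pinpoint valve_old 0.51 [ 0.299 -0.398 -0.001]
wrist pinpoint seal_box 0.69 [ 0.586 -0.253  0.051]
```

The valve has dropped onto the plate. The fit has it about 4 mm and 0.05 to 0.07 rad off home, with the foot slightly out of the V. That's inside the tolerance, but I'll nudge the foot home gently with shut fingertips.

Emit:
play_rows:
  deltas:
    - [[-1, 0.1, 0, 0, 0], [-1, 0.22, -0.01, 0, 0], [-1, 0.36, -0.02, 0, 0], [-1, 0.49, -0.02, 0.0, 0], [-1, 0.49, -0.02, 0.12, 0], [-1, 0.49, -0.02, 0.28, 0], [-1, 0.49, -0.02, 0.45, 0], [-1, 0.49, -0.02, 0.62, 0], [-1, 0.49, -0.02, 0.78, 0], [-1, 0.49, -0.02, 0.91, 0]]

```text
t: 27.45
tool_pos: [0.6194, 0.1942, 0.0609]
eef_rot: [0.001, 0.999, -0.051, -0.001]
contact_force: [-0.5, 0.6, 0.2]
gripper_width: 0.003
finger_force: 0.0
```

Emit:
play_rows:
  deltas:
    - [[-1, 0, 0, 0, 0], [-1, -0.03, 0, 0, 0], [-1, -0.06, 0, 0, 0], [-1, -0.09, 0, 0, 0], [-1, -0.11, 0, 0, 0], [-1, -0.12, 0, 0, 0], [-1, -0.13, 0, 0, 0], [-1, -0.14, 0, 0, 0], [-1, -0.14, 0, 0, 0], [-1, -0.14, 0, 0, 0]]

```text
t: 28.45
tool_pos: [0.5946, 0.1979, 0.0643]
eef_rot: [-0.001, 0.999, -0.051, 0.002]
contact_force: [5.5, -1.4, 0.8]
gripper_width: 0.004
finger_force: 2.4
```

Emit:
play_rows:
  deltas:
    - [[-1, -0.01, 0, 0, 0], [-1, -0.015, 0, 0, 0], [-1, -0.02, 0, 0, 0], [-1, -0.025, 0, 0, 0], [-1, -0.03, 0, 0, 0], [-1, -0.03, 0, 0, 0], [-1, -0.03, 0, 0, 0], [-1, -0.03, 0, 0, 0], [-1, -0.03, 0, 0, 0], [-1, -0.03, 0, 0, 0]]

```text
t: 29.45
tool_pos: [0.5934, 0.1994, 0.066]
eef_rot: [-0.003, 0.999, -0.05, 0.007]
contact_force: [14.9, -4.6, -0.2]
gripper_width: -0.002
finger_force: 6.0
```

Emit:
play_rows:
  deltas:
    - [[-1, 0.03, 0, 0, 0], [-1, 0.1, 0, 0, 0], [-1, 0.18, 0, 0, 0], [-1, 0.2, 0, -0.1, 0], [-1, 0.2, 0, -0.25, 0], [-1, 0.2, 0, -0.4, 0], [-1, 0.15, 0, -0.56, 0], [-1, 0.0, 0, -0.72, 0], [-1, -0.15, 0, -0.88, 0], [-1, -0.3, 0, -0.95, 0]]

```text
t: 30.45
tool_pos: [0.526, 0.2045, 0.256]
eef_rot: [-0.001, 0.999, -0.051, 0.001]
contact_force: [-0.3, -1.3, -0.0]
gripper_width: -0.003
finger_force: 0.0
```

```bash
python3 fitw.py; python3 -c "
from h import *
a,_=ctrl.snapshot('scene');find(['valve_old','elbow','seal_box','bin_handle'],'scene');print(pose()[2]['qpos'])"
```

```text
[0.52602405 0.20453101 0.25598628] -0.0033954521499306597 0.0
body 1059 foot xy [0.0003 0.0016] slopes [-0.     0.002] z [0.001 0.053] 0.0003
cap 1921 foot xy [0.0035 0.0015] slopes [-0.041  0.003] z [0.066 0.108] 0.0009
wrist pinpoint valve 0.79 [0.572 0.196 0.053]
side pinpoint valve 0.68 [0.569 0.196 0.056]
scene pinpoint valve 0.98 [0.571 0.194 0.055]
scene pinpoint valve 0.57 [ 0.609 -0.005  0.001]
scene pinpoint valve 0.4 [ 0.557 -0.202  0.034]
scene pinpoint valve_old 0.45 [ 0.582 -0.46  -0.   ]
scene pinpoint elbow 0.62 [ 0.804 -0.121  0.002]
scene pinpoint bin_handle 0.64 [ 0.549 -0.203  0.004]
scene pinpoint bin_handle 0.59 [ 0.462 -0.218  0.085]
[ 6.56077814e-01  2.63574067e-01 -9.19267782e-02 -1.13536043e-04
 -1.21724632e+00  8.11584227e-01]
```

The valve is fully home: foot within 2 mm of the seat, slope about 0. Now back to the bar to shut the bin.

Emit:
play_rows:
  deltas:
    - [[-0.1, 0, 0.1, -0.02, 0.083], [-0.1, -0.01, 0.2, -0.02, 0.166], [-0.1, -0.02, 0.3, -0.02, 0.25], [-0.1, -0.02, 0.4, -0.02, 0.333], [-0.1, -0.03, 0.5, -0.02, 0.416], [-0.1, -0.03, 0.6, -0.02, 0.5], [-0.1, -0.04, 0.7, -0.02, 0.58], [-0.1, -0.04, 0.8, -0.02, 0.66], [-0.1, -0.05, 0.9, -0.02, 0.745], [-0.1, -0.05, 1.0, -0.02, 0.826]]
  force: 50

```text
t: 32.0
tool_pos: [0.4961, 0.0053, 0.2569]
eef_rot: [0.0, 0.763, -0.646, -0.0]
contact_force: [0.8, 1.1, 0.2]
gripper_width: 0.447
finger_force: 0.0
```

Emit:
play_rows:
  deltas:
    - [[-0.1, 0.12, 0.04, 0, 0], [-0.1, 0.24, 0.08, 0, 0], [-0.1, 0.36, 0.12, 0, 0], [-0.1, 0.48, 0.16, 0, 0], [-0.1, 0.6, 0.2, 0, 0], [-0.1, 0.72, 0.24, 0, 0], [-0.1, 0.84, 0.28, 0, 0], [-0.1, 0.95, 0.32, 0, 0], [-0.1, 1.0, 0.33, 0, 0], [-0.1, 1.0, 0.33, 0, 0]]

```text
t: 33.0
tool_pos: [0.4652, -0.203, 0.2568]
eef_rot: [0.0, 0.764, -0.645, -0.0]
contact_force: [-0.1, -0.2, -0.4]
gripper_width: 0.444
finger_force: 0.0
```

Run:
```python
from h import *
ps=pose();im,d=ctrl.snapshot('wrist');P,R,s=ps;print(P,R[:,0].round(3));cv2.imwrite('pics/w8.png',im)
find(['bin_handle','valve_old','seal_box','elbow'],'wrist',ps)
```

```text
[ 0.46516638 -0.20301844  0.25678581] [ 0.168 -0.986 -0.   ]
wrist pinpoint bin_handle 0.87 [ 0.465 -0.221  0.084]
wrist pinpoint valve_old 0.95 [ 0.649 -0.23   0.098]
wrist pinpoint valve_old 0.62 [ 0.549 -0.198  0.004]
wrist pinpoint seal_box 0.77 [ 0.587 -0.252  0.055]
wrist pinpoint seal_box 0.51 [ 0.549 -0.199  0.001]
wrist pinpoint elbow 0.91 [ 0.575 -0.148  0.067]
```

View pics/w8.png

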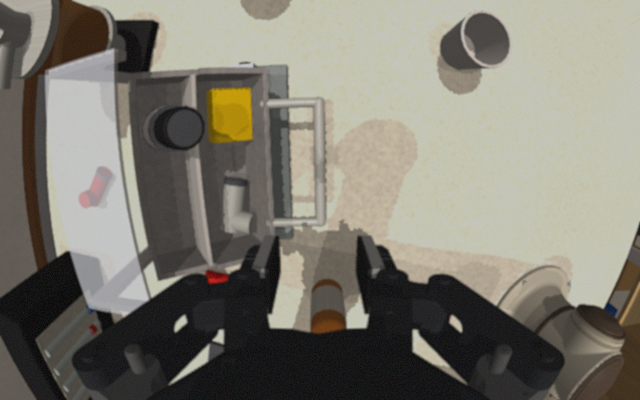

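Black valve at (180,128), box at (230,115) and elbow at (236,205) are all in the bin; the bar is at (320,160). Going down to grip it.

Emit:
play_rows:
  deltas:
    - [[-0.1, 0.05, 0.0, 0.05, 0], [-0.1, 0.05, 0.01, 0.15, 0], [-0.1, 0.05, 0.01, 0.27, 0], [-0.1, 0.05, 0.01, 0.39, 0], [-0.1, 0.05, 0.01, 0.51, 0], [-0.1, 0.05, 0.01, 0.63, 0], [-0.1, 0.05, 0.01, 0.75, 0], [-0.1, 0.05, 0.01, 0.85, 0], [-0.1, 0.05, 0.01, 0.92, 0], [-0.1, 0.05, 0.01, 0.95, 0]]

```text
t: 34.25
tool_pos: [0.4638, -0.2121, 0.0651]
eef_rot: [0.001, 0.765, -0.644, -0.002]
contact_force: [-0.4, 0.6, 0.0]
gripper_width: 0.455
finger_force: 0.0
```

Emit:
play_rows:
  deltas:
    - [[-0.1, 0, 0, 0.05, 0], [-0.1, 0, 0, 0.09, 0], [-0.1, 0, 0, 0.09, 0], [-0.5, 0, 0, 0.09, 0], [-1, 0, 0, 0.09, 0], [-1, 0, 0, 0.09, 0], [-1, 0, 0, 0.09, 0], [-1, 0, 0, 0.09, 0], [-1, 0, 0, 0.09, 0], [-1, 0, 0, 0.09, 0]]

```text
t: 35.25
tool_pos: [0.465, -0.2123, 0.0498]
eef_rot: [0.0, 0.765, -0.644, 0.0]
contact_force: [-2.4, -0.1, 6.4]
gripper_width: 0.124
finger_force: 49.0
```

Emit:
play_rows:
  deltas:
    - [[-1, 0, -0.007, -0.012, 0], [-1, 0, -0.016, -0.026, 0], [-1, 0, -0.025, -0.039, 0], [-1, 0, -0.034, -0.052, 0], [-1, 0, -0.043, -0.064, 0], [-1, 0, -0.053, -0.076, 0], [-1, 0, -0.063, -0.088, 0], [-1, 0, -0.073, -0.099, 0], [-1, 0, -0.084, -0.11, 0], [-1, 0, -0.095, -0.12, 0]]

```text
t: 36.25
tool_pos: [0.481, -0.2091, 0.0726]
eef_rot: [0.002, 0.765, -0.644, -0.003]
contact_force: [-5.8, -6.5, -2.2]
gripper_width: 0.124
finger_force: 48.6
```

Emit:
play_rows:
  deltas:
    - [[-1, 0, -0.012, -0.01, 0], [-1, 0, -0.023, -0.02, 0], [-1, 0, -0.035, -0.03, 0], [-1, 0, -0.047, -0.04, 0], [-1, 0, -0.06, -0.049, 0], [-1, 0, -0.073, -0.057, 0], [-1, 0, -0.086, -0.065, 0], [-1, 0, -0.1, -0.073, 0], [-1, 0, -0.113, -0.08, 0], [-1, 0, -0.12, -0.083, 0]]

```text
t: 37.25
tool_pos: [0.5031, -0.2051, 0.091]
eef_rot: [0.003, 0.765, -0.644, -0.004]
contact_force: [-11.1, -1.4, 12.3]
gripper_width: 0.122
finger_force: 48.8
```

Emit:
play_rows:
  deltas:
    - [[-1, 0, -0.01, -0.003, 0], [-1, 0, -0.02, -0.006, 0], [-1, 0, -0.03, -0.008, 0], [-1, 0, -0.04, -0.008, 0], [-1, 0, -0.05, -0.008, 0], [-1, 0, -0.06, -0.008, 0], [-1, 0, -0.06, -0.008, 0], [-1, 0, -0.06, -0.008, 0], [-1, 0, -0.06, -0.008, 0], [-1, 0, -0.06, -0.008, 0]]

```text
t: 38.25
tool_pos: [0.5077, -0.2041, 0.093]
eef_rot: [0.008, 0.764, -0.645, -0.009]
contact_force: [-26.0, -3.4, 23.4]
gripper_width: 0.119
finger_force: 51.8
```

Emit:
play_rows:
  deltas:
    - [[-1, 0, 0.02, 0, 0], [-1, 0, 0.04, 0, 0], [-1, 0, 0.05, 0.005, 0], [-0.5, 0, 0.05, 0.005, 0], [-0.1, 0, 0.05, 0.005, 0], [-0.1, 0, 0.05, 0, 0], [-0.1, 0, 0.05, -0.05, 0], [-0.1, 0, 0.05, -0.2, 0], [-0.1, 0, 0.05, -0.4, 0], [-0.1, 0, 0.05, -0.6, 0]]

```text
t: 39.25
tool_pos: [0.5093, -0.2045, 0.2131]
eef_rot: [0.0, 0.765, -0.644, -0.0]
contact_force: [1.2, -0.1, -0.6]
gripper_width: 0.451
finger_force: 0.0
```

Emit:
play_rows:
  deltas:
    - [[-0.1, 0, 0.05, -0.1, 0], [-0.1, 0, 0.1, -0.2, 0], [-0.1, 0, 0.15, -0.2, 0], [-0.1, 0, 0.15, -0.2, 0], [-0.1, 0, 0.15, -0.2, 0], [-0.1, 0, 0.15, -0.2, 0], [-0.1, 0, 0.15, -0.2, 0], [-0.1, 0, 0.15, -0.2, 0], [-0.1, 0, 0.15, -0.2, 0], [-0.1, 0, 0.15, -0.2, 0]]

```text
t: 40.25
tool_pos: [0.4798, -0.2096, 0.2512]
eef_rot: [0.0, 0.765, -0.644, -0.0]
contact_force: [-0.0, -0.3, 0.7]
gripper_width: 0.451
finger_force: 0.0
```

Run:
```python
from h import *
ps=pose();im,d=ctrl.snapshot('wrist');P,R,s=ps;print(P,s['contact_force'])
find(['bin_handle','bin_floor','valve_old','seal_box','elbow'],'wrist',ps)
X,u,v=wcloud(d,ps);k=(X[:,2]>.1)&(X[:,2]<.15)&(abs(X[:,0]-.505)<.02)&(X[:,1]<-.19)&(X[:,1]>-.25)
print('bar',k.sum(),X[k].mean(0).round(4),X[k].max(0).round(3))
a,_=ctrl.snapshot('side');find(['valve'],'side');b,_=ctrl.snapshot('scene');find(['valve','bin_handle','valve_old'],'scene')
cv2.imwrite('pics/f9.png',np.hstack([im[:,100:500],cv2.resize(a[110:310,230:430],(400,400))]))
```

```text
[ 0.47978483 -0.20962258  0.25123426] [-0.04570976 -0.29286165  0.73487199]
wrist pinpoint bin_handle 0.84 [ 0.507 -0.212  0.129]
wrist pinpoint bin_handle 0.47 [ 0.417 -0.013 -0.002]
wrist pinpoint bin_floor 0.56 [ 0.659 -0.182  0.039]
wrist pinpoint valve_old 0.8 [ 0.672 -0.225  0.035]
wrist pinpoint valve_old 0.25 [ 0.55  -0.2    0.003]
wrist pinpoint elbow 0.72 [ 0.586 -0.149  0.043]
bar 842 [ 0.5106 -0.2207  0.1295] [ 0.522 -0.19   0.133]
side pinpoint valve 0.71 [0.57  0.195 0.053]
scene pinpoint valve 0.94 [0.57  0.195 0.053]
scene pinpoint bin_handle 0.97 [ 0.51  -0.214  0.127]
scene pinpoint valve_old 0.76 [ 0.67  -0.227  0.033]
scene pinpoint valve_old 0.65 [ 0.303 -0.402  0.003]
```

View pics/f9.png

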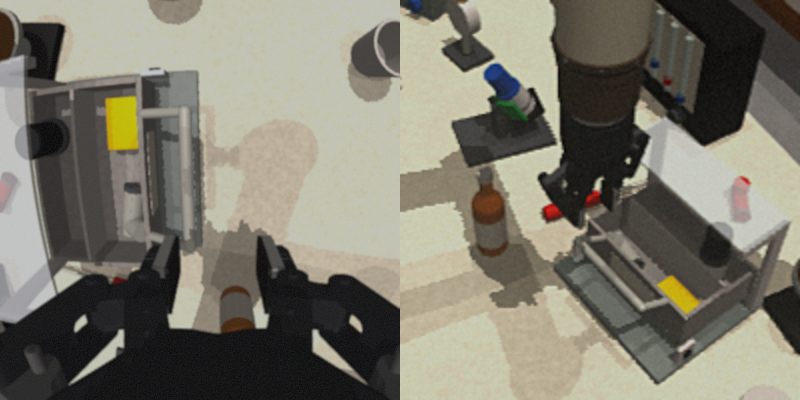

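The bin is shut, with the bar back at its starting place. The black valve stands in it with the box and elbow, and the blue-capped valve lies in the cradle. The robot is clear of everything.

```bash
python3 -c "
from rig import ctrl
print(ctrl.finish_job())"
```

```text
the job is handed in; nothing more can be done
None
```

I handed the job in at about 40 s; no verdict came back. By my last measurements the blue-capped valve lies home in the cradle (foot about 2 mm from the seat), the bin is shut with the black-capped valve and fittings inside, and the robot is clear.

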